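Present a syringe to the syringe pump

TASK

Pick up the plastic syringe lying on the bench by its thin barrel, gripping gently (no more than about 35 N), carry it over the bottles and jar without disturbing them, and hold it level over the cradle of the syringe pump: in line with the cradle, finger flange above its slot and plunger towards the pusher block, barrel about one centimetre above the cradle floor. Neither it nor the gripper may touch the pump, because I will connect the tubing and guide it down by hand; finish while still holding it there.

Things in the scene. Friction and masses are not known exactly. Their poses are not given: they have to be found in the camera images.
- syringe: Clear plastic syringe, 120 mm long, about 30 g, lying on the bench. Origin: underside, mid-length; z up. Long axis y: nozzle end y = -59 mm; barrel (16.5 mm wide and high) y = -45 to +26; flange y = +27; plunger to y = +59. Grip the barrel across x at y = -16.5; fingertips 3 mm above the bench work well, 20 to 30 N is ample, over 45 N on either finger is too much.
- barrel_underside (a point): Point on the underside of the syringe barrel, at x = 0, y = -16.5 mm, z = 0 in the syringe's frame (axes as the syringe): where to grip, and the point to hold over the cradle. The barrel's axis is 8.35 mm above it.
- nozzle_tip (a point): Tip of the syringe's nozzle, at x = 0, y = -59 mm, z = 8.35 mm in the syringe's frame.
- flange (a point): Middle of the syringe's finger flange, at x = 0, y = +27 mm, z = 8.35 mm in the syringe's frame; the flange is 28 mm wide (x), 2 mm thick and as high as the barrel.
- pump: Low white syringe pump fixed on the bench, 96 mm (x) by 190 mm (y) by 43 mm high. Origin: centre of its footprint on the bench; z up; y along the cradle, towards the black pusher block (44 mm wide, y = +62 to +80 mm), which with its button is the highest part, 95 mm above the bench. Display and keys on the -x side are flush with the top.
- cradle (a point): Middle of the pump's cradle at floor level: x = +10, y = -35, z = +52 mm in the pump's frame, same axes. Two aluminium saddles, y = -38 to -22 and +22 to +36 mm from here, 32 mm wide, each with two lips 6 mm high, 22 mm apart; between them a gap, open 9 mm deeper. Properly placed, barrel_underside is over this point, the syringe's y along this y, nozzle to -y.
- flange_slot (a point): Middle of the 15 mm wide slot for the finger flange, at floor level, 43.5 mm towards +y from the cradle point, same axes: the space between the rear saddle and the 62 mm high steel retaining plate, which has a 20 mm wide notch for the plunger rod.
- solvent_bottle: Clear 250 ml screw-cap bottle, 68 mm diameter, 144 mm high, standing between the syringe and the pump. Origin: centre of its base.
- dropper_bottle: Small dropper bottle, 33 mm diameter, 98 mm high, with a rubber bulb, in the same row. Origin: centre of its base.
- ferrule_jar: Small jar with a white screw lid, 42 mm diameter, 44 mm high, in the same row. Origin: centre of its base.

How it is judged:
By the outcome, as a careful person would: the job done as asked, in the order asked, and still so for the second after the job is handed in, while the arm keeps its last pose, push and grip.
It also fails if it takes over 42 s, if anything falls off the work surface, if the arm or the gripper's body presses on something with over 40 N, if the wrist force passes 120 N, or if a joint passes its speed limit or range.

ROBOT

A 6-joint arm with a two-finger parallel gripper is mounted at the origin on a cart in front of the work surface, level with it; the furniture and walls round the work are solid. World frame = base frame: x ahead of the robot, y to its left, z up, the work surface at z = 0. Lengths are in m, angles in rad, forces in N, time in s.
With the tool pointing down it reaches from about 0.35 to 0.975 m from the base axis. Payload 7.1 kg.
Tool frame: the origin (TCP) lies midway between the tips of the shut fingers; the grasp point (between the pads) lies 19 mm behind it; z points along the fingers, y is the line along which they close (so a half turn about z gives the same grasp; the last joint's range is limited). The gripper opens to 88 mm and grips with 3 to 60 N. Pads are 20 mm wide; open, the fingers measure 115 mm over their backs; the gripper's body (75 mm by 178 mm) begins 61 mm behind the grasp point.
Start: joints at [-1.189, 0.423, 1.63, -0, 1.089, -0.019], TCP at [0.244, -0.575, 0.223] pointing down, gripper open.
Joint ranges: [-3, 3], [-0.9, 2.11], [0.09, 2.58], [-1.31, 4.45], [0.11, 2.69], [-2.54, 2.54]. Speed limits (rad/s): [2.39, 2.39, 3.01, 3.14, 3.14, 3.14].

INTERFACE

Orientations are given as a unit quaternion [w, x, y, z].
In Python, from station import move_pose, movel, movej, command_gripper, wait, inverse_kinematics, read_camera, camera_info, MotionError, job_done, get_time, get_joint_pos, get_qvel, get_effort, get_tcp_pos, get_ee_rot, get_ft_force, get_ft_torque, get_grip_width, get_finger_force gives the robot as it stands. Calls block until the motion is done:
- move_pose(position, orientation): joint-space move of the TCP to a pose.
- movel(position, frame=None, v=0.15, until_force=None): straight line of the TCP; frame=None keeps the orientation; v is the mean speed in m/s. With until_force (N) it stops when the force on the tool has changed by that much, and returns True; else False.
- movej(angles): joint-space move.
- command_gripper(opening): opening from 0.0 (shut) to 1.0 (fully open); the grip force is fixed at half the most; returns when the fingers have stopped.
- wait(seconds).
- inverse_kinematics(position, orientation): joint angles nearest the present ones, or None.
- read_camera(name): name is "scene" or "top" or "wrist"; returns the picture (384x512x3 uint8, red, green, blue); there is no depth.
- camera_info(name): a dict with "intrinsics" (3x3 intrinsics, pixels), "dist" ([k1, k2, p1, p2, k3] as OpenCV has them; the pictures are not rectified), "T" (4x4, takes a point from camera to world coordinates); the wrist camera has in their place "tool_from_camera" (4x4, takes a point from camera to tool coordinates, whose origin is the TCP and whose axes are the flange's). Camera axes: x right, y up, looking along -z (the intrinsics and any distortion apply to the point x, -y, -z); pixel columns grow to the right and rows downward; lengths in m; the calibration is good to about 2 mm. A picture is of the moment at which its call begins: read the wrist's pose just before it. camera_info takes no time and is no camera call.
A pose or a line that the arm cannot do raises MotionError and nothing moves.
- job_done(): hands the job in; it is judged then, once.
Readings, each from a call of its own:
- get_time(): time.
- get_joint_pos(): joint angles.
- get_qvel(): joint speeds.
- get_effort(): joint torques, N m.
- get_tcp_pos(): TCP position.
- get_ee_rot(): TCP orientation.
- get_ft_force(): force on the tool from outside, world axes, zero at the start.
- get_ft_torque(): the same for the moment, N m.
- get_grip_width(): opening from 0.0 (shut) to 1.0 (fully open).
- get_finger_force(): force on a finger pad.
Only numpy, scipy, OpenCV 4.12 (cv2) and the standard library are available. Lean on these libraries where they do the work, as an engineer would, in place of code of your own. Each camera call takes 0.05 s, during which the arm holds its last target. There are 200 camera calls.

## Working session

There is one attempt and no reset: what is moved stays moved. The work goes in short steps, each a Python script; the robot and the scene stay as the last script left them, time stands still between calls to the robot, and variables do not carry over. Pictures are saved under pics/ and viewed, at most 10 in all, crops included, and the job is handed in when it is done.

```bash
mkdir -p pics; ls; python3 - <<'E'
from station import *
import cv2,numpy as np
for n in("scene","top"):
    im=read_camera(n); i=camera_info(n); print(n,np.round(np.array(i["intrinsics"]),1).tolist(),i["dist"],np.round(i["T"],3).tolist())
    cv2.imwrite(f"pics/{n}0.png",im[:,:,::-1])
print(camera_info("wrist"))
print(get_time(),get_ee_rot(),get_finger_force(),get_grip_width())
E
```

```text
pics
scene [[382.8, 0.0, 258.1], [0.0, 382.8, 193.2], [0.0, 0.0, 1.0]] [0.03899841 0.         0.         0.         0.        ] [[0.555, 0.439, -0.707, -0.158], [-0.832, 0.314, -0.458, -0.68], [0.021, 0.842, 0.539, 0.616], [0.0, 0.0, 0.0, 1.0]]
top [[476.7, 0.0, 258.9], [0.0, 476.7, 190.2], [0.0, 0.0, 1.0]] [0.01986683 0.         0.         0.         0.        ] [[-0.102, 0.966, -0.236, 0.333], [-0.995, -0.101, 0.017, -0.214], [-0.007, 0.236, 0.972, 1.024], [0.0, 0.0, 0.0, 1.0]]
{'intrinsics': array([[276.40518973,   0.        , 259.64973019],
       [  0.        , 276.40518973, 193.5421298 ],
       [  0.        ,   0.        ,   1.        ]]), 'dist': array([-0.02058088,  0.        ,  0.        ,  0.        ,  0.        ]), 'tool_from_camera': array([[ 1.76190923e-04,  9.52554023e-01,  3.04369515e-01,
         8.37383919e-02],
       [ 9.99999824e-01,  4.61843322e-06, -5.93325516e-04,
        -1.06606622e-04],
       [-5.66580318e-04,  3.04369566e-01, -9.52553855e-01,
        -1.61194675e-01],
       [ 0.00000000e+00,  0.00000000e+00,  0.00000000e+00,
         1.00000000e+00]])}
0.1 [-6.96643466e-04  9.79986889e-01  1.99060787e-01 -1.23658578e-04] 0.0 1.001895756477095
```

View pics/top0.png

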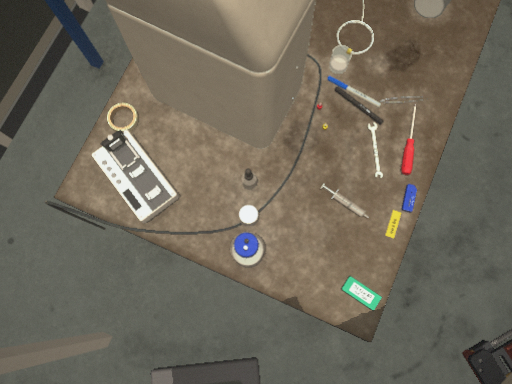

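View pics/scene0.png

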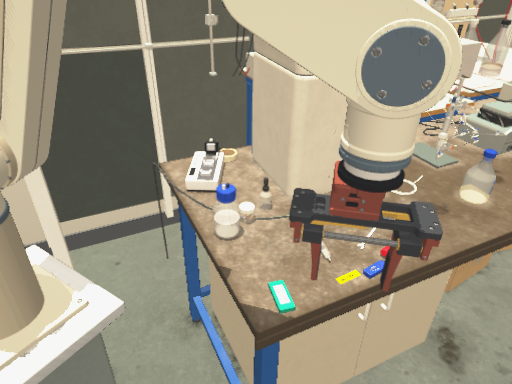

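The top view shows the syringe at about (345,201), with its plunger end at (322,186) and nozzle at (368,216). The pump is at about (135,175) with its pusher at (113,143). The bottle, jar and dropper are at x≈248, and a tall cabinet stands behind them. I'll zoom in on both the syringe and the pump.

```bash
cat > h.py <<'E'
from station import *
import cv2,numpy as np
F=np.diag([1.,-1,-1])
def camT(n,pos=None,R=None):
    i=camera_info(n)
    if n!="wrist": return i,np.array(i["T"])
    T=np.eye(4);T[:3,:3]=R;T[:3,3]=pos
    return i,T@i["tool_from_camera"]
def ray(n,uv,pr=None):
    i,T=camT(n,*(pr or ()))
    u=cv2.undistortPoints(np.array([[uv]],float),i["intrinsics"],i["dist"])[0,0]
    return T[:3,3],T[:3,:3]@F@np.array([u[0],u[1],1])
def onz(n,uv,z,pr=None):
    o,d=ray(n,uv,pr); return o+d*(z-o[2])/d[2]
def proj(n,P,pr=None):
    i,T=camT(n,*(pr or ()))
    p=(np.atleast_2d(P)-T[:3,3])@T[:3,:3]@F
    return cv2.projectPoints(p,np.zeros(3),np.zeros(3),i["intrinsics"],i["dist"])[0][:,0]
def tri(obs):
    A=np.zeros((3,3));b=np.zeros(3)
    for o,d in obs:
        d=d/np.linalg.norm(d);M=np.eye(3)-np.outer(d,d);A+=M;b+=M@o
    return np.linalg.solve(A,b)
def Rq(q):
    from scipy.spatial.transform import Rotation as Ro
    return Ro.from_quat(np.roll(q,-1)).as_matrix()
def wristpose(): return (np.array(get_tcp_pos()),Rq(get_ee_rot()))
def crop(im,x0,y0,w,h,s): return cv2.resize(im[y0:y0+h,x0:x0+w,::-1],None,fx=s,fy=s,interpolation=cv2.INTER_CUBIC)
E
python3 - <<'E'
from h import *
im=cv2.imread("pics/top0.png")[:,:,::-1]
a=crop(im,85,125,100,100,4); b=crop(im,305,170,80,60,5)
c=np.zeros((400,800,3),np.uint8); c[:400,:400]=a; c[:300,400:]=b
cv2.imwrite("pics/c1.png",c)
print(onz("top",(345,201),0),onz("top",(322,186),0.0),onz("top",(368,216),0),onz("top",(135,175),.043),[onz("top",p,z).round(3) for p,z in(((246,242),.144),((248,214),.044),((248,172),.098))])
print(onz("top",(265,140),0),onz("top",(155,100),0),onz("top",(245,60),.3))
E
```

```text
[ 0.53773573 -0.41726156  0.        ] [ 0.57661763 -0.37166185  0.        ] [ 0.49950095 -0.46208507  0.        ] [0.63173892 0.02874039 0.043     ] [array([ 0.451, -0.195,  0.144]), array([ 0.522, -0.203,  0.044]), array([ 0.598, -0.212,  0.098])]
[ 0.69669463 -0.2575036   0.        ] [ 0.8204716 -0.0142223  0.       ] [ 0.73403064 -0.2262149   0.3       ]
```

View pics/c1.png

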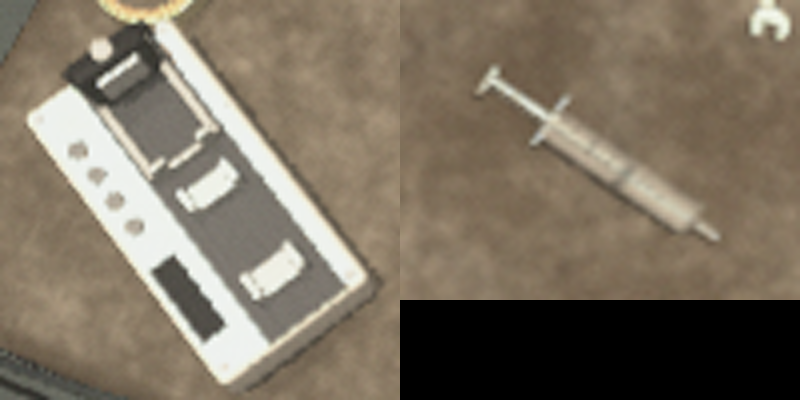

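Zoomed in, the thumb rest is at about (322.6,186), the flange at (335,194) and the nozzle tip at (368.7,217.5) in top-view pixels. On the pump, the saddles are at about (137,171) and (153,193), the retaining plate at (131,162) and the pusher at (113,143). I'll move above the syringe and look from close by.

```bash
cat >> h.py <<'E'
from scipy.spatial.transform import Rotation as Ro
def down(a):
    "tool down, tool x at world angle a"
    x=np.array([np.cos(a),np.sin(a),0]);z=np.array([0,0,-1.]);R=np.c_[x,np.cross(z,x),z]
    q=Ro.from_matrix(R).as_quat(); return np.roll(q,1)
E
python3 - <<'E'
from h import *
n=onz("top",(368.7,217.5),.008); f=onz("top",(335,194),.008); t=onz("top",(322.6,186),.008)
u=(t-n)/np.linalg.norm(t-n); a=np.arctan2(u[1],u[0]); g=n+u*.0425
print(n,f,t,np.linalg.norm(t-n),np.linalg.norm(f-n),np.degrees(a),g)
# pump: rough
s1=onz("top",(153.3,193.3),.055);s2=onz("top",(137,171.3),.055);d=s2-s1
print(s1,s2,np.linalg.norm(d),np.degrees(np.arctan2(d[1],d[0])))
p=[g[0],g[1],.13]; q=down(a); print(inverse_kinematics(p,q))
move_pose(p,q); wp=wristpose(); im=read_camera("wrist")
np.savez("w1.npz",p=wp[0],R=wp[1]); cv2.imwrite("pics/w1.png",crop(im,0,0,512,384,1.5)); print(wp[0],get_time())
print(proj("wrist",[n,f,t,g],wp)*1.5)
E
```

```text
[ 0.49479477 -0.46112944  0.008     ] [ 0.55389438 -0.39624499  0.008     ] [ 0.57457844 -0.37173632  0.008     ] 0.11981888339774863 0.08776534870913329 48.250975009928396 [ 0.5230942  -0.42942152  0.008     ]
[ 0.58441426 -0.01063297  0.055     ] [0.6357684  0.02123967 0.055     ] 0.06044098896022806 31.825559727815737
[-7.04955157e-01  6.02662099e-01  1.56504089e+00 -4.44089210e-16
  9.73889668e-01  2.37027886e-02]
[ 0.52247541 -0.43037108  0.13045869] 1.3917
[[389.36277215 334.43219694]
 [390.51473985 215.60106639]
 [389.14455245 166.51525899]
 [389.29133252 279.55745468]]
```

View pics/w1.png

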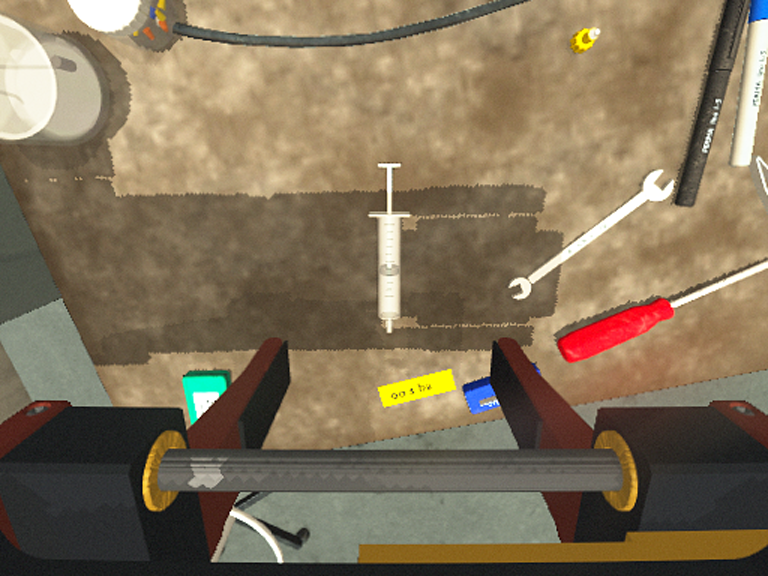

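The wrist view shows the syringe upright: nozzle at (389,332), flange at (389.5,214) and thumb end at (389,165). That is within 2 px of the prediction and clear of the tools around it. I'll check the height, then grasp.

```bash
python3 - <<'E'
from h import *
w=np.load("w1.npz"); wp=(w["p"],w["R"])
N,Fl,T=[tri([ray("top",a),ray("wrist",np.array(b)/1.5,wp)]) for a,b in (((368.7,217.5),(389,332)),((335,194),(389.5,214)),((322.6,186),(389,164.5)))]
print(N,Fl,T)
n,t=[onz("wrist",np.array(b)/1.5,.009,wp) for b in((389,332),(389,164.5))]
u=(t-n)/np.linalg.norm(t-n);a=np.arctan2(u[1],u[0]);g=n+u*.0425
print(n,t,np.linalg.norm(t-n),np.degrees(a),g)
g2=N+.0425*(T-N)/np.linalg.norm(T-N); g=(g+g2)/2; print(g2,g)
q=down(a); movel([g[0],g[1],.05],q,v=.15); print(get_tcp_pos())
print(movel([g[0],g[1],.003],q,v=.06,until_force=8),get_tcp_pos(),get_ft_force())
command_gripper(0.0); print(get_finger_force(),get_grip_width()*88,get_ft_force(),get_time())
wait(.2);print(get_finger_force(),get_grip_width()*88,get_tcp_pos(),get_ft_torque(),np.degrees(a))
E
```

```text
[ 0.49511709 -0.46114747  0.0050648 ] [ 0.55396062 -0.3955555   0.00839154] [ 0.57503084 -0.37127786  0.00742952]
[ 0.49619333 -0.45916283  0.009     ] [ 0.57536542 -0.37071512  0.009     ] 0.1187064305677772 48.16735784233146 [ 0.52453901 -0.42749624  0.009     ]
[ 0.52335295 -0.42939392  0.00590033] [ 0.52394598 -0.42844508  0.00745016]
[ 0.52411818 -0.42904982  0.0505283 ]
False [ 0.52416351 -0.42860603  0.00319876] [-0.39075461 -0.50024406  0.70617462]
29.999477863311768 16.0482907561016 [-0.55312174  0.45717368  0.06318357] 4.1
29.999505579471588 16.225588538411305 [ 0.52393265 -0.42842794  0.00298792] [ 0.01959842 -0.05803969 -0.01355973] 48.16735784233146
```

```bash
python3 - <<'E'
from h import *
p=get_tcp_pos(); movel([p[0],p[1],.24],v=.12); print(get_finger_force(),get_grip_width()*88)
a=np.radians(32)
movel([.50,-.20,.25],down(np.radians(42)),v=.15); print(get_tcp_pos())
c=np.array([.610,.005]); v=c-.08*np.array([np.cos(a),np.sin(a)])
movel([v[0],v[1],.22],down(a),v=.13); wait(.4)
wp=wristpose(); im=read_camera("wrist"); np.savez("w2.npz",p=wp[0],R=wp[1]); cv2.imwrite("pics/w2.png",crop(im,0,0,512,384,1.5)); cv2.imwrite("pics/w2raw.png",im[:,:,::-1])
print(wp[0],get_time(),get_finger_force(),get_ft_force(),get_qvel())
cv2.imwrite("pics/top2.png",read_camera("top")[:,:,::-1]);cv2.imwrite("pics/scene2.png",read_camera("scene")[:,:,::-1])
E
```

```text
29.999466240406036 16.257638822365635
[ 0.50007262 -0.20050455  0.24993732]
[ 0.54212943 -0.03757344  0.22004226] 10.025 29.99938666820526 [ 0.1315547   0.02467468 -0.09782167] [ 0.00279523  0.00018339  0.00067548 -0.00113157  0.00020845 -0.00046526]
```

View pics/w2.png

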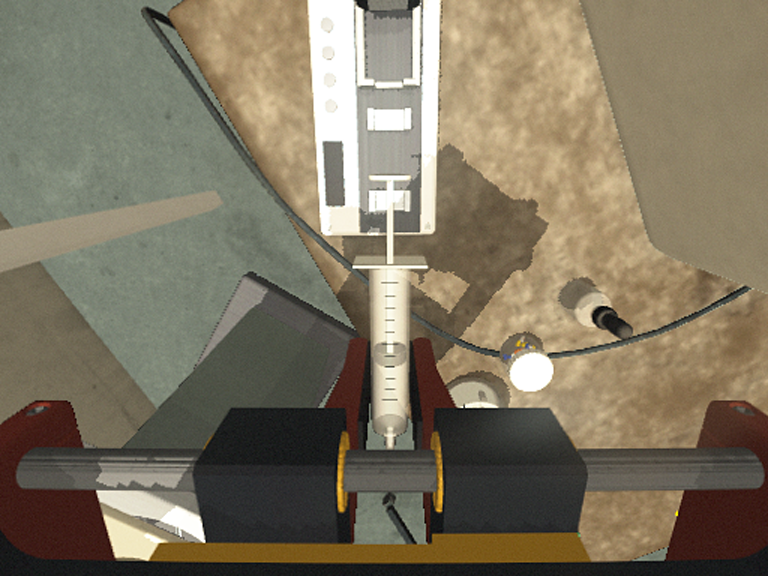

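The syringe is held straight: nozzle at (390,440), flange at (390,263). The pump lies nearly in line, with saddles at (389,119) and (389,198) and the plate at (388,84). I'll zoom in on the wrist and top crops for exact corners.

```bash
python3 - <<'E'
from h import *
a=crop(cv2.imread("pics/w2raw.png")[:,:,::-1],198,20,100,145,4)
b=crop(cv2.imread("pics/top0.png")[:,:,::-1],90,125,100,100,4)
c=np.zeros((580,800,3),np.uint8);c[:,:400]=a;c[:400,400:]=b
cv2.imwrite("pics/c2.png",c)
E
```

```text
(no output)
```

View pics/c2.png

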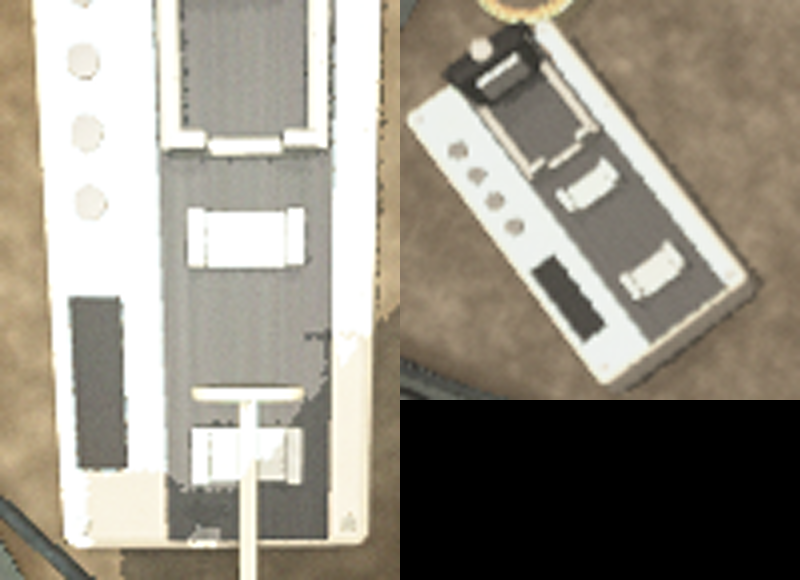

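```bash
cat > fit.py <<'E'
from h import *
from scipy.optimize import least_squares
w=np.load("w2.npz"); wp=(w["p"],w["R"])
W=lambda u,v:(198+u/4-.375,20+v/4-.375)
T=lambda u,v:(90+(u-400)/4-.375,125+v/4-.375)
ow=[((-6,1,58),W(188,208)),((26,1,58),W(304,207)),((-6,-73,58),W(192,485)),((26,-73,58),W(302,485)),((-48,-95,43),W(66,545)),((48,-95,43),W(369,543))]
ot=[((-48,-95,43),T(604,386)),((48,-95,43),T(752,284)),((-48,95,43),T(408,112)),((48,95,43),T(545,20)),((-6,-73,58),T(637,298)),((26,-73,58),T(684,266)),((-6,1,58),T(557,188)),((26,1,58),T(603,160))]
def loc(p,P):
    c,s=np.cos(p[2]),np.sin(p[2]);return np.array([[c,-s,0],[s,c,0],[0,0,1]])@(np.array(P)/1e3)+[p[0],p[1],p[3]]
def res(p,n,o): return (proj(n,[loc(p,P) for P,_ in o],wp if n=="wrist" else None)-[u for _,u in o])
p0=[.61,.03,np.radians(-58),0]
for nm,f in(("both",lambda p:np.r_[res(p,"wrist",ow).ravel(),res(p,"top",ot).ravel()]),("wrist",lambda p:np.r_[res(p,"wrist",ow).ravel(),p[3]*1e3]),("top",lambda p:np.r_[res(p,"top",ot).ravel(),p[3]*1e3])):
    r=least_squares(f,p0,loss="soft_l1").x
    print(nm,r.round(4),np.degrees(r[2])+90,"cradle",loc(r,(10,-35,52)))
    if nm=="both":print(res(r,"wrist",ow).round(1).tolist(),res(r,"top",ot).round(1).tolist())
E
python3 fit.py
```

```text
both [ 0.6368  0.0338 -1.0083 -0.0059] 32.22606083746893 cradle [0.61250271 0.00668533 0.04607952]
[[0.1, 0.2], [0.2, 0.4], [0.3, -1.1], [-0.0, -1.2], [-0.8, 0.4], [0.1, 0.5]] [[-0.6, 0.5], [-0.4, -1.5], [-1.5, 1.1], [0.8, -1.6], [-0.0, 0.8], [0.7, -0.4], [-0.1, 1.5], [0.9, -0.4]]
wrist [ 6.3660e-01  3.3800e-02 -1.0072e+00 -4.0000e-04] 32.2924508319317 cradle [0.61239199 0.0066969  0.05161877]
top [ 6.3550e-01  3.2400e-02 -1.0136e+00 -1.0000e-04] 31.9273191752225 cradle [0.61104517 0.00536885 0.05190124]
```

```bash
python3 - <<'E'
from h import *
w=np.load("w2.npz"); wp=(w["p"],w["R"])
L=[(d,0,-.00535) for d in(-.0425,.0435,.0755)]
P=[wp[0]+wp[1]@np.array(l) for l in L]
print("pred",proj("wrist",P,wp)*1.5,"obs 390,441 390,263 390,178")
a=np.radians(32.25); q=down(a)
movel([.6122,.0065,.135],q,v=.12); wait(.4)
wp=wristpose(); im=read_camera("wrist"); np.savez("w3.npz",p=wp[0],R=wp[1]); cv2.imwrite("pics/w3raw.png",im[:,:,::-1])
print(wp[0],get_time(),get_finger_force(),get_ft_force())
cv2.imwrite("pics/c3.png",crop(im,160,70,190,142,4))
P=[wp[0]+wp[1]@np.array(l) for l in L]
print((proj("wrist",P,wp)-[160,70])*4)
E
```

```text
pred [[389.58707192 451.35631025]
 [389.64503284 266.83927163]
 [389.67130739 181.76203683]] obs 390,441 390,263 390,178
[0.61222085 0.00642424 0.13527554] 11.7167 29.999487698078156 [-0.24651185 -0.46003613 -0.3244186 ]
[[398.90796976 923.61621544]
 [399.06415358 431.57208475]
 [399.13493765 204.69981445]]
```

View pics/c3.png

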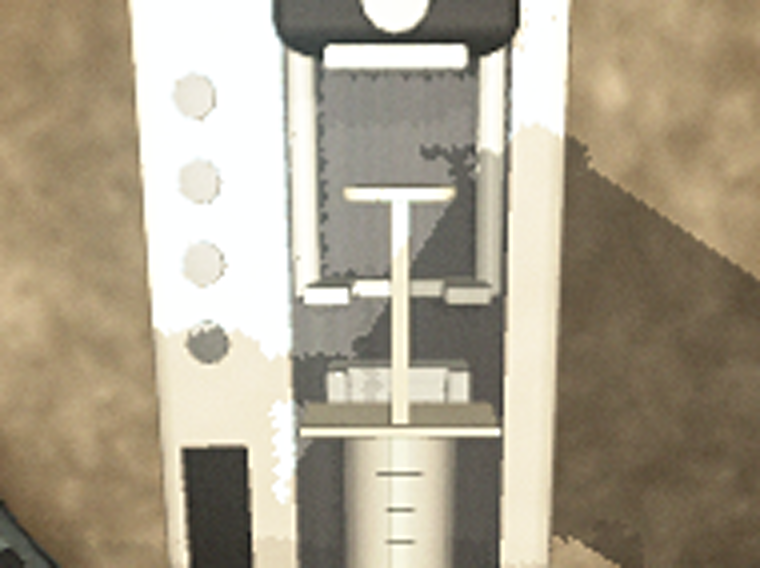

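The close view (crop pixels) shows the syringe axis at u≈400, the rear saddle centred at 398 (lips 328–468) and the plate notch at 397.5, so the lateral fit is good. The flange and thumb end sit about 12 px (~1.7 mm) further towards +y than nominal. I'll check the along-axis position and height of the pump with this second wrist view.

```bash
cat >> fit.py <<'E'
print("----")
w3=np.load("w3.npz"); wp3=(w3["p"],w3["R"])
V=lambda u,v:(160+u/4-.375,70+v/4-.375)
o3=[((-6,1,58),V(328,367)),((26,1,58),V(468,367)),((10,16,62),V(397.5,304))]
r3=lambda p:proj("wrist",[loc(p,P) for P,_ in o3],wp3)-[u for _,u in o3]
for k in(0,1):
  r=least_squares(lambda p:np.r_[res(p,"wrist",ow).ravel(),r3(p).ravel(),k*p[3]*1e3],p0,loss="soft_l1").x
  print(k,r.round(4),np.degrees(r[2])+90,"cradle",loc(r,(10,-35,52)),r3(r).round(2).tolist(),res(r,"wrist",ow).round(2).tolist())
# syringe along-offset and height from w2,w3: thumb end and flange bottom/top
def sy(p): 
    out=[]
    for pose,obs in((wp,[((.0755,-.00535),178/1.5),((-.0425,-.00535),441/1.5)]),(wp3,[((.0755,-.00535),70+190/4-.375),((.0435,-.0136),70+433/4-.375)])):
        P=[pose[0]+pose[1]@np.array([d+p[0],0,z-p[1]]) for (d,z),_ in obs]
        out+=list(proj("wrist",P,pose)[:,1]-[o for _,o in obs])
    return np.array(out)
s=least_squares(sy,[0,0],loss="soft_l1").x; print("syr off",s,sy(s)); s0=least_squares(lambda d:sy([d[0],0]),[0]).x; print(s0,sy([s0[0],0]))
E
python3 fit.py|sed -n '/----/,$p'
```

```text
----
0 [ 0.6363  0.0339 -1.004  -0.0051] 32.473841313770585 cradle [0.61218233 0.00668295 0.04690404] [[-0.33, 0.03], [0.54, -0.11], [0.15, -0.58]] [[-0.24, 0.48], [-0.08, 0.47], [0.3, -0.74], [0.03, -0.97], [-0.77, 0.88], [0.19, 0.73]]
1 [ 6.3670e-01  3.4100e-02 -1.0047e+00 -7.0000e-04] 32.434132880085045 cradle [0.61249975 0.00690311 0.05129986] [[-0.64, 0.55], [0.86, 0.43], [0.17, -0.33]] [[-0.45, -0.38], [0.13, -0.37], [0.08, -0.63], [0.17, -0.85], [-1.4, 1.17], [0.53, 1.06]]
syr off [ 0.00128809 -0.00526678] [-0.35330246  0.27711936  1.18836421 -0.86258523]
[0.00234029] [-1.9162683   4.03306215 -0.37460163 -0.35029581]
```

```bash
python3 - <<'E'
from h import *
a=np.radians(32.35); u=np.array([np.cos(a),np.sin(a)]); c=np.array([.6123,.0068])-.0017*u; q=down(a)
movel([*c,.10],q,v=.05)
print(movel([*c,.065],q,v=.03,until_force=6)); wait(.5)
wp=wristpose(); im=read_camera("wrist"); print(wp[0],wp[1].round(4).tolist(),get_time(),get_finger_force(),get_ft_force(),get_grip_width()*88)
np.savez("w4.npz",p=wp[0],R=wp[1])
s=read_camera("scene"); 
o=np.zeros((570,800,3),np.uint8); o[:,:480]=crop(im,185,80,120,142,4)[:570,:480][:570] if 0 else cv2.copyMakeBorder(crop(im,185,80,120,142,4),0,2,0,0,0)
o[:320,480:]=crop(s,170,130,80,80,4); cv2.imwrite("pics/c4.png",o)
E
```

```text
False
[0.61086622 0.00589205 0.0650153 ] [[0.8448, 0.5351, 0.0], [0.5351, -0.8448, -0.0], [0.0, 0.0, -1.0]] 14.4333 29.999376833438873 [-0.46520333  0.15039639  0.48453952] 16.478146411057914
```

View pics/c4.png

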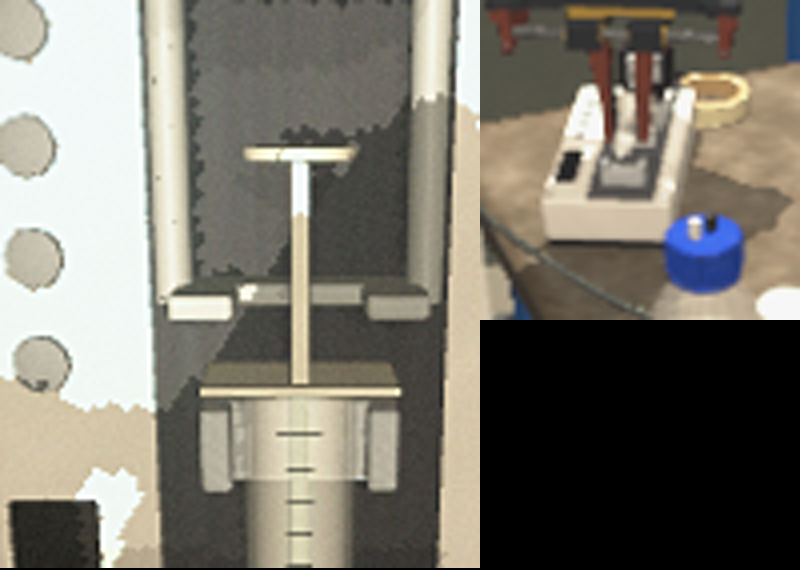

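The final view shows the barrel centred between the lips (axis at u≈300, saddle centre 299.5) and the flange in the middle of the slot (within 1 mm). Apparent sizes put it about 20–22 mm above the lips, against 20.5 mm expected. There is no contact force and the grip is 30 N, so I'm handing in.

```bash
python3 -c "
from station import *
print(job_done())"
```

```text
the job is handed in; nothing more can be done
None
```

The job is handed in: the arm is holding the syringe level over the cradle at 30 N, barrel about 10 mm above the floor, centred between the lips, flange over its slot and plunger towards the pusher. The force readings showed no contact with the pump, though I took no final picture of all three bottles and jar.

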